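# Swing the tube cradle to its slope and pin it

### The job

Draw the locking pin out of the left side of the small tilting tube stand and lay it down on the bench. Swing the cradle by its top bar away from you until it rests against its stop, then pick the pin up again turned end for end and push it fully home through the bush on the right side, so that the cradle is locked on its slope; leave it there, and do not disturb the other things on the bench.

Things in the scene. Friction and masses are not known exactly. Their poses are not given: they have to be found in the camera images.
- stand: Tilting tube stand, fixed: base 130 (x) x 156 (y) x 12 mm, two upright grey cheeks (tops 118 mm up, x from -62 to +42 mm, outer faces at y = +-72 mm), between them the cradle with three capped tubes. Origin: on the bench, middle of the base. x away from the robot (turned up to 0.2 rad), y left, z up. The cradle's axis runs along y, 90 mm up, right above the origin.
- cradle (a joint): Cradle angle about the stand's y, rad: 0 level (start, pinned on the left), 0.611 (35 degrees) at its stop; as it grows the top bar goes away from the robot, the caps rise. Stiff: stays where left; 2 to 3 N at the bar moves it. Its side plates (y = 50 to 58 mm, either side) have one 13 mm hole each: left in line with its bush only when level, right only at the stop.
- cradle_bar (a point): Middle of the cradle's top bar: round steel, 12 mm thick, 76 mm long along the stand's y, on two posts, 70 mm from the cradle's axis. Level: straight above the axis, 160 mm above the bench; at the stop 40 mm farther from the robot and 147 mm up. The tubes' caps reach 66 mm from the axis towards the robot (138 mm up at the stop): a knock on them swings the cradle back.
- bush_left (a point): Centre of the left bush's bore at its outer (left) face: a 26 mm square bush on the cheek, 13 mm bore along the stand's y. In the stand's frame x -40, y +80, z 90 mm. Axes as the stand's. The pin starts in it.
- bush_right (a point): The same on the right: centre of the bore (13 mm, along y) at the bush's outer face, in the stand's frame x -40, y -80, z 90 mm; axes as the stand's. The pin must end in it, pushed in from the right (towards the stand's +y). While the cradle is off its stop, solid plate is behind it.
- pin: Locking pin, about 100 g: steel shank 10 mm thick, 40 mm long, the last 9 mm tapered to a 3 mm tip; square black grip 26 x 26 mm, 44 mm long, on the same axis. Origin: on the axis where shank meets grip (shoulder); shank along -y, grip along +y. Start: in the left bush, shoulder 1 mm off its face, grip to the left, flat sides up. On the bench it lies level, axis 13 mm up.
- pin_tip (a point): Tip of the pin's shank, 40 mm from the shoulder; axes as the pin's.
Not all that is in view belongs to the job. What is meant by the pin is not red, and is the smaller of those in its own colour.

How it is judged:
By the outcome, as a careful person would: the job done as asked, in the order asked, and still so for the second after the job is handed in, with the robot touching nothing.
It also fails if it takes over 64 s, if anything falls off the work surface, if the arm or the gripper's body presses on something with over 40 N, if the wrist force passes 120 N, or if a joint passes its speed limit or range.

### The arm

A 6-joint arm with a two-finger parallel gripper is mounted at the origin on the work surface; the furniture and walls round the work are solid. World frame = base frame: x ahead of the robot, y to its left, z up, the work surface at z = 0. Lengths are in m, angles in rad, forces in N, time in s.
With the tool pointing down it reaches from about 0.35 to 0.775 m from the base axis. Payload 7.3 kg.
Tool frame: the origin (TCP) lies on the centre line of the jaws, within the pads' length; the fingertips stand 25 mm ahead of it and the grasp point (between the pads) lies 6 mm ahead of it; z points along the fingers, y is the direction in which the jaws open and shut (so a half turn about z gives the same grasp; the last joint's range is limited). The gripper opens to 92 mm and grips with 3 to 60 N. Pads are 19 mm wide; open, the fingers measure 130 mm over their backs; the gripper's body (75 mm by 190 mm) begins 47 mm behind the grasp point.
Start: joints at [1.12, 0.342, 1.524, -0, 1.275, -0.146], TCP at [0.158, 0.501, 0.252] pointing down, gripper open.
Joint ranges: [-2.53, 2.53], [-0.77, 2.02], [0.04, 2.7], [-1, 4.14], [0.28, 2.66], [-3.11, 3.11]. Speed limits (rad/s): [2.57, 2.57, 3.14, 3.14, 3.14, 3.14].

### API

Orientations are given as a rotation vector (axis times angle).
In Python, from cell import readout, optics, r gives the robot as it stands.
- The arm moves only by the tool send_rows, never from a script. Its argument "moves" is a list of rows, each a list of 3 entries, a list of its own where there are three numbers: the shift along the world's x, y, z in cm, then the turn, a rotation vector about the world's x, y, z in rad, then the opening, from -1 (shut) to 1 (fully open). In form: [[[x, y, z], [rx, ry, rz], claw], ...]. A call has 1 to 20 rows; each row is the pose to reach, as a shift and turn from the pose commanded when the call began; what a row does not reach only later rows make up. A row lasts 1/12 s, in which the tool goes at most 41.7 mm and 7.16 degrees, less where a joint would pass 70% of its speed; a pose out of reach is approached as far as the arm can. A call with a gripper value outside its range is refused whole. The fingers move at their own pace and stop on an object; "newtons" is the grip in N (left out, the last holds). Time passes only in rows, so rows that repeat a pose let the fingers close. It gives the time, the measured TCP pose, the force and the opening at its end, in the units of the state.
- readout.sense(): the state, without advancing time (a new reading comes with each control period).
- optics.snapshot(name): name is "side" or "top"; returns the picture (480x640x3 uint8, red, green, blue); there is no depth.
- optics.get_calibration(name): a dict with "K" (3x3 intrinsics, pixels), "rvec" (rotation vector, rad) and "tvec" (3), from world to camera coordinates, as OpenCV has them. Camera axes: x right, y down, z forward; pixel columns grow to the right and rows downward; lengths in m; the calibration is good to about 2 mm. A picture is of the moment at which its call begins. get_calibration takes no time and is no camera call.
- r.hand_in(): hands the job in, once; it reports no verdict.
The state is a dict: "clock": time; "joints": joint angles; "qvel": joint speeds; "tau": joint torques, N m; "ee_pos": TCP position; "tool_rot": TCP orientation; "force": force on the tool from outside, world axes, zero at the start; "torque": the same for the moment, N m; "opening": finger opening in m.
Only numpy, scipy, OpenCV 4.12 (cv2) and the standard library are available. Lean on these libraries where they do the work, as an engineer would, in place of code of your own. Each camera call takes 0.05 s, during which the arm holds its last target.

## Working session

There is one attempt and no reset: what is moved stays moved. The work goes in short steps, Python scripts to look and compute and a tool call to move; the robot and the scene stay as the last step left them, time stands still between calls to the robot, and variables do not carry over. Pictures are saved under pics/ and viewed, and the job is handed in when it is done.

Besides the shell and the picture viewer there is one more tool, called after "Call:" as name(argument=value, ...) on one line, values as JSON. send_rows: Moves the arm, as the interface text tells. Its arguments: {"type":"object","properties":{"moves":{"type":"array"},"newtons":{"type":"number"}},"required":["moves"]}

```bash
ls; mkdir -p pics
python3 - <<'E'
from cell import readout, optics, r
import cv2
print(readout.sense())
for n in("side","top"):
    im=optics.snapshot(n); cv2.imwrite(f"pics/{n}0.png",im[:,:,::-1]); c=optics.get_calibration(n); print(n,c)
E
```

```text
pics
{'clock': 0.0, 'joints': array([ 1.11999453e+00,  3.42693995e-01,  1.52501262e+00,  4.79357832e-06,
        1.27542817e+00, -1.45986373e-01]), 'qvel': array([ 0.00065412, -0.00091062,  0.00030014,  0.00044451,  0.00116303,
        0.00076912]), 'tau': array([-9.20278508e-04, -4.31234336e+01, -2.44217670e+01,  7.18332105e-02,
        5.58728934e-02, -1.21978260e-04]), 'ee_pos': array([0.15736631, 0.5004654 , 0.2510614 ]), 'tool_rot': array([-4.76884039e-01, -3.10472298e+00,  2.31287451e-03]), 'force': array([-1.13238088, -0.24820149, -0.13905636]), 'torque': array([0.01762486, 0.03477154, 0.03269271]), 'opening': 0.09199032673429948}
side {'K': array([[527.21177005,   0.        , 325.75164836],
       [  0.        , 527.21177005, 240.28000029],
       [  0.        ,   0.        ,   1.        ]]), 'rvec': array([ 0.44583112, -2.89279677,  0.84563976]), 'tvec': array([0.45476201, 0.18392979, 0.93269631])}
top {'K': array([[547.5702546 ,   0.        , 313.64779214],
       [  0.        , 547.5702546 , 237.70204093],
       [  0.        ,   0.        ,   1.        ]]), 'rvec': array([ 2.22844511, -2.17316274,  0.04579081]), 'tvec': array([-0.006642  ,  0.47326244,  1.05603437])}
```

View pics/side0.png

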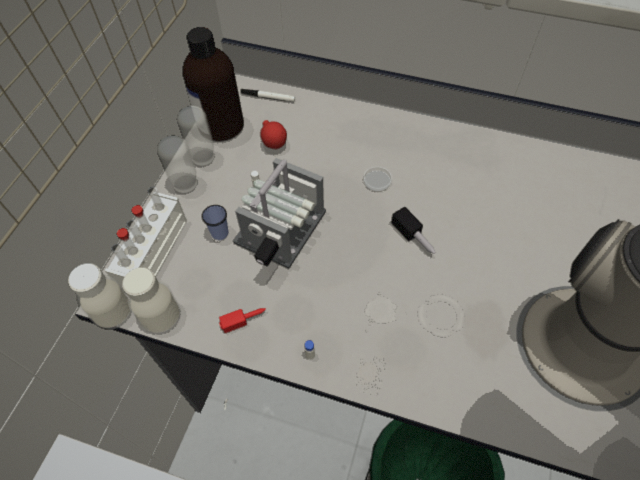

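View pics/top0.png

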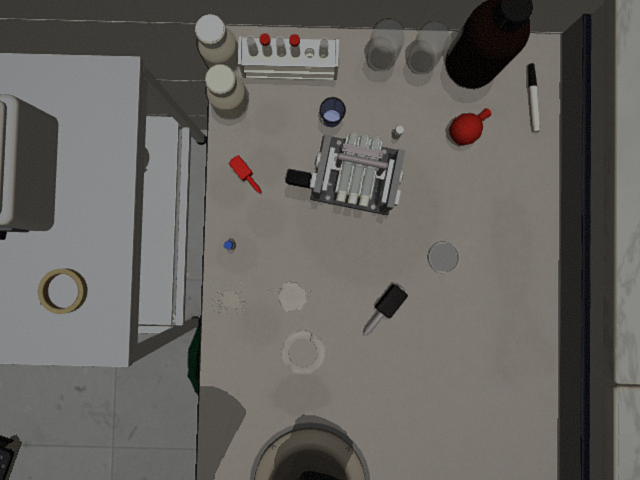

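Candidates: the black pin in the left bush (top 298,178; side 265,250), a larger black one lying free (top 390,300; side 408,222), and a red one (top 243,168; side 235,319). By the description I choose the one in the bush; next is a close crop to check it.

```bash
cat > h.py <<'E'
import numpy as np, cv2
from cell import readout, optics, r
C={n:optics.get_calibration(n) for n in("side","top")}
def proj(n,p):
    c=C[n]; return cv2.projectPoints(np.atleast_2d(np.array(p,float)),c["rvec"],c["tvec"],c["K"],None)[0].reshape(-1,2)
def ray(n,px):
    c=C[n];R=cv2.Rodrigues(c["rvec"])[0];o=-R.T@c["tvec"].ravel()
    d=R.T@np.linalg.inv(c["K"])@np.array([px[0],px[1],1.]);return o,d/np.linalg.norm(d)
def onz(n,px,z):
    o,d=ray(n,px);return o+d*(z-o[2])/d[2]
def tri(ps,pt):
    A=[];b=[]
    for n,p in(("side",ps),("top",pt)):
        o,d=ray(n,p);M=np.eye(3)-np.outer(d,d);A.append(M);b.append(M@o)
    A=np.vstack(A);b=np.hstack(b);x=np.linalg.lstsq(A,b,rcond=None)[0]
    return x,np.linalg.norm(A@x-b)
def snap(n,name):
    im=optics.snapshot(n)[:,:,::-1].copy();cv2.imwrite(f"pics/{name}.png",im);return im
def crop(im,name,x,y,w,h,s):
    cv2.imwrite(f"pics/{name}.png",cv2.resize(im[y:y+h,x:x+w],None,fx=s,fy=s,interpolation=cv2.INTER_CUBIC))
E
python3 - <<'E'
from h import *
crop(cv2.imread("pics/top0.png"),"top0c",275,120,140,105,5.7)
crop(cv2.imread("pics/side0.png"),"side0c",215,150,130,125,4.8)
E
```

```text
(no output)
```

View pics/top0c.png

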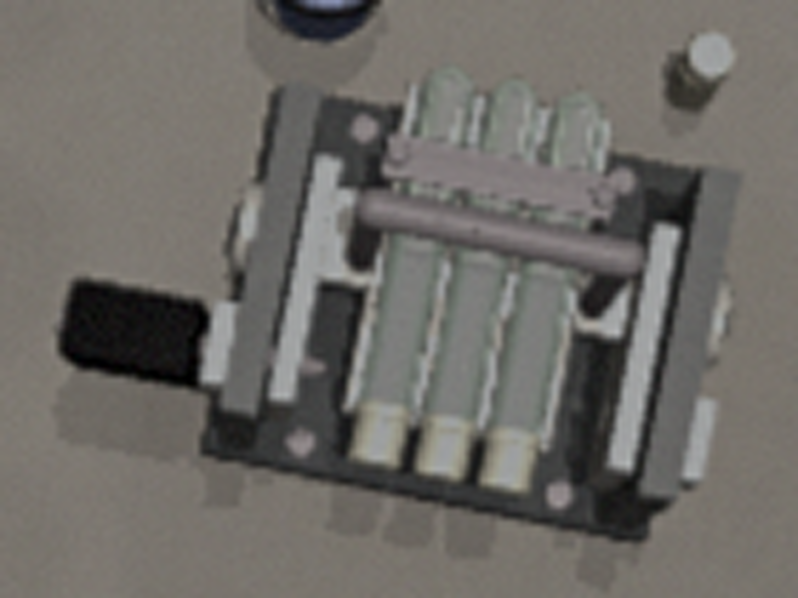

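View pics/side0c.png

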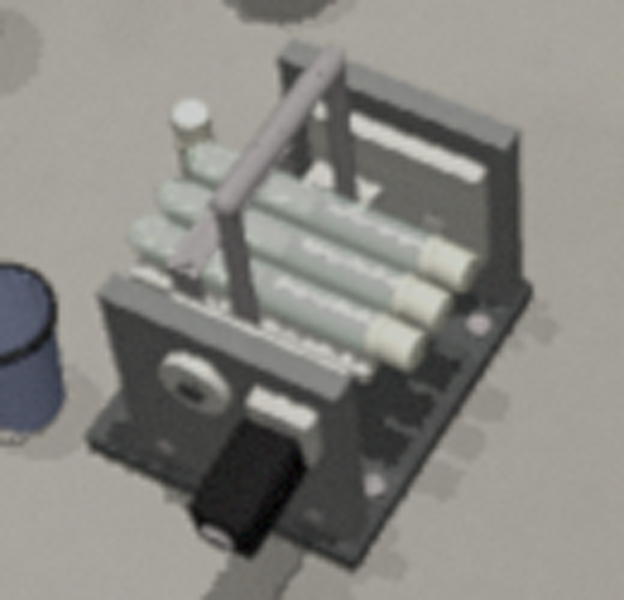

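```bash
cat > fit.py <<'E'
from h import *
def T(u,v): return (275+(u+.5)/5.7-.5,120+(v+.5)/5.7-.5)
def S(u,v): return (215+(u+.5)/4.8-.5,150+(v+.5)/4.8-.5)
pts=[("top",T(278,84),(42,72,118)),("top",T(222,408),(-62,72,118)),("top",T(740,174),(42,-72,118)),("top",T(679,497),(-62,-72,118)),
("top",T(205,453),(-65,78,12)),("top",T(648,538),(-65,-78,12)),("top",T(358,205),(0,38,162)),("top",T(643,258),(0,-38,162)),
("side",S(100,287),(42,72,118)),("side",S(340,397),(-62,72,118)),("side",S(520,135),(-62,-72,118)),("side",S(355,565),(-65,78,12)),("side",S(530,290),(-65,-78,12)),("side",S(90,440),(65,78,12))]
W=np.array([onz(n,p,m[2]/1e3)[:2] for n,p,m in pts]);M=np.array([m[:2] for _,_,m in pts])/1e3
def kab(W,M):
    a=W.mean(0);b=M.mean(0);U,s,Vt=np.linalg.svd((M-b).T@(W-a));R=(U@Vt).T;return R,a-R@b
for sel in (slice(0,8),slice(8,14),slice(0,14)):
    R,t=kab(W[sel],M[sel]);print("yaw",np.arctan2(R[1,0],R[0,0]),"t",t.round(4))
    print(((W[sel]-(M[sel]@R.T+t))*1e3).round(1).tolist())
E
python3 fit.py
```

```text
yaw -0.16351445222578792 t [ 0.5992 -0.073 ]
[[-0.8, 1.5], [0.8, -0.7], [-1.8, 0.3], [0.3, 0.2], [0.6, -1.4], [0.7, 0.6], [0.6, 4.4], [-0.6, -4.9]]
yaw -0.1832327088300172 t [ 0.5972 -0.0745]
[[0.8, -4.0], [-0.3, -3.2], [0.8, 1.7], [-0.2, 0.4], [2.7, 4.2], [-3.7, 1.0]]
yaw -0.17158708564495712 t [ 0.5984 -0.0736]
[[-0.6, 2.6], [0.9, -0.4], [-0.4, 1.1], [1.5, 0.3], [0.6, -1.2], [2.0, 0.6], [1.0, 5.0], [0.4, -4.3], [0.3, -5.5], [-0.6, -3.5], [-1.2, 1.7], [-0.4, 0.1], [0.7, 4.3], [-4.2, -0.8]]
```

Run:
```python
from h import *
im=cv2.imread("pics/top0.png");g=im.max(2)
m=((g<32)*255).astype(np.uint8);m[:,:280]=0;m[:,322:]=0;m[:160]=0;m[195:]=0
cs=cv2.findContours(m,0,2)[0]
for c in cs:
    if cv2.contourArea(c)>30:
        rr=cv2.minAreaRect(c);print(rr)
        B=cv2.boxPoints(rr);W=np.array([onz("top",p,.103) for p in B]);print(W.round(4).tolist(),W.mean(0))
yaw=-.168;t=np.array([.599,-.073]);R=np.array([[np.cos(yaw),-np.sin(yaw)],[np.sin(yaw),np.cos(yaw)]])
def w(x,y,z): return [*(R@[x/1e3,y/1e3]+t),z/1e3]
grip=[w(-40+a,b,90+c) for b in(81,125) for a in(-13,13) for c in(-13,13)]
print("pred gripcentre",w(-40,103,90),"gripR",w(-40,-103,90),"bar",w(0,0,160),w(40,0,147))
for n in("top","side"):
    im=cv2.imread(f"pics/{n}0.png");s=6;x0,y0=(275,120) if n=="top" else (215,150)
    cr=cv2.resize(im[y0:y0+125,x0:x0+133],None,fx=s,fy=s,interpolation=cv2.INTER_CUBIC)[:600]
    for q in ([w(a,b,118) for a in(-62,42) for b in(-72,72)]+[w(a,b,0) for a in(-65,65) for b in(-78,78)]+grip+[w(0,38,160),w(0,-38,160),w(-40,-80,90),w(-40,80,90)]):
        p=proj(n,q)[0];cv2.circle(cr,tuple(int(v) for v in ((p-[x0,y0]+.5)*s-.5).round()),3,(0,0,255),-1)
    cv2.imwrite(f"pics/ov_{n}.png",cr)
for n,px in dict(disc=(292,297),ring=(304,352),dish=(443,257),bigpin=(390,300),bigtip=(366,331),red=(243,168),blue=(229,245),speck=(231,300),cup=(332,112),vial=(398,130),free=(335,265)).items(): print(n,onz("top",px,0).round(3))
```

```text
((298.34613037109375, 178.2692108154297), (24.318397521972656, 14.512593269348145), 11.309932708740234)
[[0.5658, 0.0588, 0.103], [0.5914, 0.0544, 0.103], [0.5839, 0.0116, 0.103], [0.5583, 0.016, 0.103]] [0.5748373  0.03520117 0.103     ]
pred gripcentre [np.float64(0.5767858703671889), np.float64(0.03523831320127205), 0.09] gripR [np.float64(0.5423404368157517), np.float64(-0.1678614458026557), 0.09] bar [np.float64(0.599), np.float64(-0.073), 0.16] [np.float64(0.6384368464085296), np.float64(-0.07968843369930817), 0.147]
disc [0.357 0.045 0.   ]
ring [0.251 0.018 0.   ]
dish [ 0.442 -0.249  0.   ]
bigpin [ 0.356 -0.147  0.   ]
bigtip [ 0.294 -0.101  0.   ]
red [0.608 0.148 0.   ]
blue [0.455 0.171 0.   ]
speck [0.348 0.164 0.   ]
cup [ 0.724 -0.025  0.   ]
vial [ 0.691 -0.156  0.   ]
free [ 0.421 -0.038  0.   ]
```

View pics/ov_top.png

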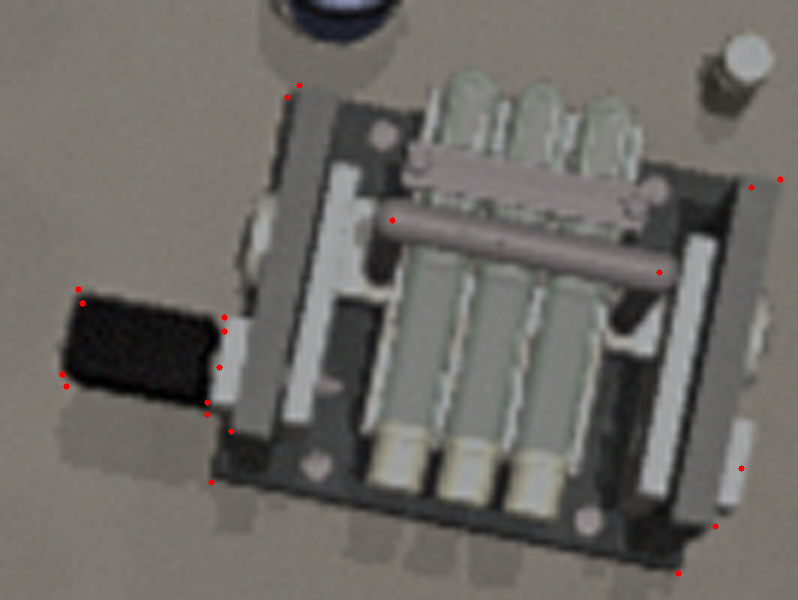

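View pics/ov_side.png

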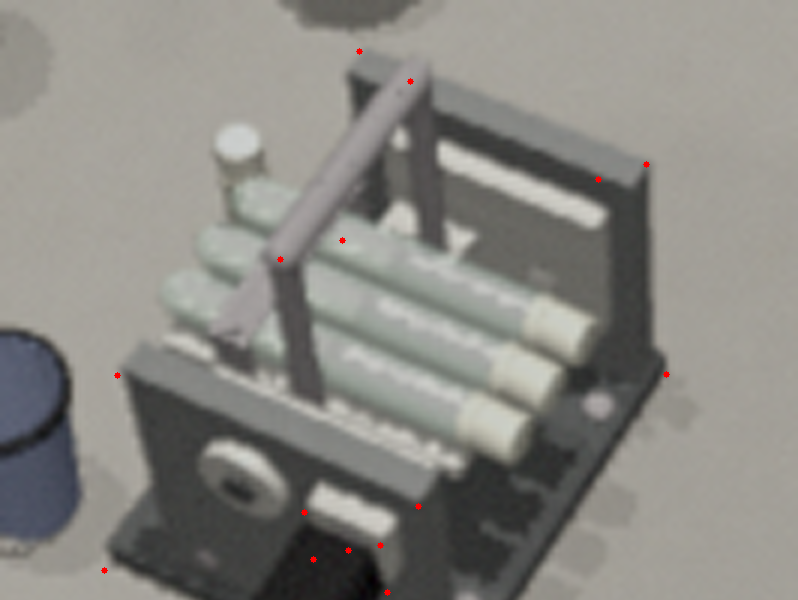

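The crop shows the black pin, grip at top (298,178), seated in the left bush. The free black one is larger. Stand fit: origin about (0.599, -0.073), yaw about -0.168. Pin grip centre is about (0.576, 0.035). Moving above it.

Call:
send_rows(moves=[[[41.8,-46.5,0],[0,0,-1.434],0.3],[[41.8,-46.5,0],[0,0,-1.434],0.3],[[41.8,-46.5,0],[0,0,-1.434],0.3],[[41.8,-46.5,0],[0,0,-1.434],0.3],[[41.8,-46.5,0],[0,0,-1.434],0.3],[[41.8,-46.5,0],[0,0,-1.434],0.3],[[41.8,-46.5,0],[0,0,-1.434],0.3],[[41.8,-46.5,0],[0,0,-1.434],0.3],[[41.8,-46.5,0],[0,0,-1.434],0.3],[[41.8,-46.5,0],[0,0,-1.434],0.3],[[41.8,-46.5,0],[0,0,-1.434],0.3],[[41.8,-46.5,0],[0,0,-1.434],0.3],[[41.8,-46.5,0],[0,0,-1.434],0.3],[[41.8,-46.5,0],[0,0,-1.434],0.3],[[41.8,-46.5,0],[0,0,-1.434],0.3],[[41.8,-46.5,0],[0,0,-1.434],0.3],[[41.8,-46.5,0],[0,0,-1.434],0.3],[[41.8,-46.5,-6],[0,0,-1.434],0.3],[[41.8,-46.5,-6],[0,0,-1.434],0.3],[[41.8,-46.5,-6],[0,0,-1.434],0.3]])

```text
clock: 1.77
ee_pos: [0.5721, 0.0371, 0.1873]
tool_rot: [-2.394, -2.024, 0.01]
force: [-0.9, 0.6, -0.8]
opening: 0.0599
```

Run:
```python
from h import *
a=snap("top","t1");b=snap("side","s1")
crop(a,"t1c",255,110,160,120,5);crop(b,"s1c",205,130,160,120,5)
s=readout.sense();print(s["ee_pos"],s["tool_rot"],s["joints"],s["force"],np.abs(s["qvel"]).max())
```

```text
[0.57493311 0.03685183 0.19199299] [-2.39812420e+00 -2.02813674e+00  9.91407250e-04] [-6.90773153e-02  4.86681342e-01  1.46789762e+00  1.73626236e-04
  1.18805051e+00  9.76483439e-02] [ 0.04662327 -0.69615812 -0.37995684] 0.0440115287227878
```

View pics/t1c.png

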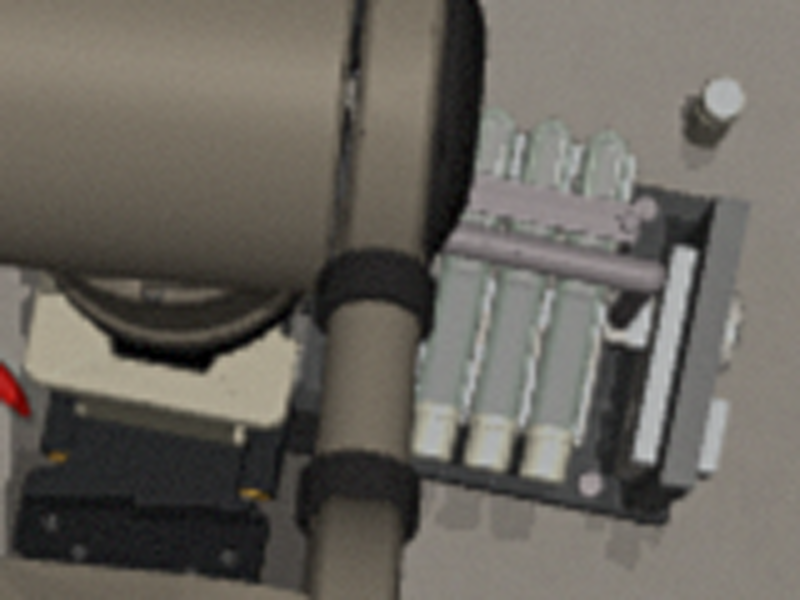

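View pics/s1c.png

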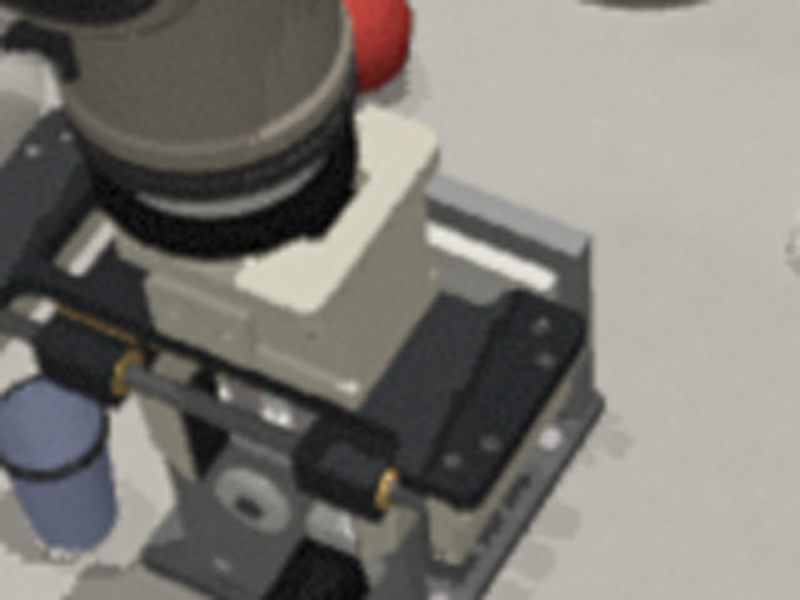

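Call:
send_rows(moves=[[[0,0,-3],[0,0,0],0.3],[[0,0,-6],[0,0,0],0.3],[[0,0,-8.7],[0,0,0],0.3],[[0,0,-8.7],[0,0,0],0.3],[[0,0,-8.7],[0,0,0],0.3],[[0,0,-8.7],[0,0,0],0.3],[[0,0,-8.7],[0,0,0],-0.6],[[0,0,-8.7],[0,0,0],-0.6],[[0,0,-8.7],[0,0,0],-0.6],[[0,0,-8.7],[0,0,0],-0.6],[[0,0,-8.7],[0,0,0],-0.6],[[0,0,-8.7],[0,0,0],-0.6],[[0,0,-8.7],[0,0,0],-0.6]], newtons=20)

```text
clock: 2.95
ee_pos: [0.5765, 0.0359, 0.1053]
tool_rot: [2.399, 2.026, 0.003]
force: [2.8, 1.3, 1.5]
opening: 0.0259
```

Call:
send_rows(moves=[[[0,0,0],[0,0,0],-0.6],[[0.17,0.99,0],[0,0,0],-0.6],[[0.33,1.97,0],[0,0,0],-0.6],[[0.5,2.96,0],[0,0,0],-0.6],[[0.67,3.94,0],[0,0,0],-0.6],[[0.83,4.93,0],[0,0,0],-0.6],[[1.0,5.9,0],[0,0,0],-0.6],[[1.0,5.9,0],[0,0,0],-0.6]], newtons=35)

```text
clock: 3.62
ee_pos: [0.5854, 0.0973, 0.1045]
tool_rot: [-2.397, -2.029, -0.0]
force: [0.6, 0.1, -0.2]
opening: 0.0257
```

Run:
```python
from h import *
b=snap("side","s2")
crop(b,"s2c",205,160,160,120,5)
s=readout.sense();print(s["ee_pos"],s["tool_rot"],s["joints"],s["force"],s["opening"])
```

```text
[0.58530464 0.09624879 0.10451033] [-2.39768524e+00 -2.02933016e+00  5.60434184e-04] [3.37771365e-02 6.11245957e-01 1.51557342e+00 1.11367628e-04
 1.01530278e+00 1.99748309e-01] [ 0.10460255  0.16998449 -1.29046794] 0.02529819253860091
```

View pics/s2c.png

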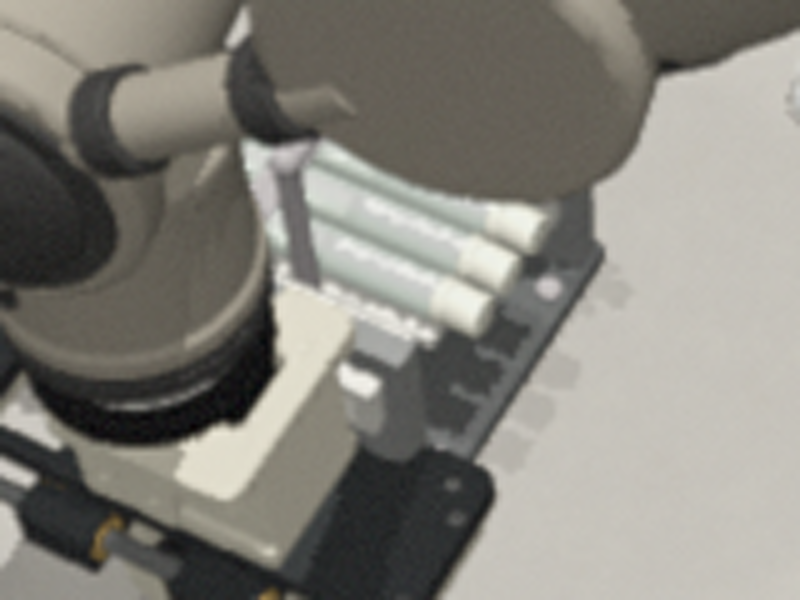

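Call:
send_rows(moves=[[[0,0,4],[0,0,0],-0.6],[[0,0,8],[0,0,0],-0.6],[[0,0,12],[0,0,0],-0.6],[[-1.2,-1,13],[0,0,-0.117],-0.6],[[-2.4,-2,13],[0,0,-0.234],-0.6],[[-3.6,-3.1,13],[0,0,-0.351],-0.6],[[-4.9,-4.2,13],[0,0,-0.468],-0.6],[[-6.1,-5.2,13],[0,0,-0.585],-0.6],[[-7.3,-6.2,13],[0,0,-0.702],-0.6],[[-8.5,-7.3,13],[0,0,-0.819],-0.6],[[-9.7,-8.3,13],[0,0,-0.936],-0.6],[[-10.9,-9.4,13],[0,0,-1.053],-0.6],[[-12.2,-10.4,13],[0,0,-1.17],-0.6],[[-13.4,-11.5,13],[0,0,-1.287],-0.6],[[-14.6,-12.5,10],[0,0,-1.403],-0.6],[[-14.6,-12.5,6],[0,0,-1.403],-0.6],[[-14.6,-12.5,2],[0,0,-1.403],-0.6],[[-14.6,-12.5,-2],[0,0,-1.403],-0.6],[[-14.6,-12.5,-4],[0,0,-1.403],-0.6],[[-14.6,-12.5,-4],[0,0,-1.403],-0.6]])

```text
clock: 5.33
ee_pos: [0.4365, -0.0298, 0.0612]
tool_rot: [-3.14, 0.001, 0.013]
force: [-1.1, 0.2, -1.8]
opening: 0.0254
```

Run:
```python
from h import *
b=snap("side","s3")
crop(b,"s3c",280,170,200,150,4)
s=readout.sense();print(s["ee_pos"],s["tool_rot"],s["joints"],s["force"],s["opening"])
```

```text
[ 0.43809742 -0.03011244  0.06340552] [-3.14058012e+00  9.61583664e-04  7.60097415e-03] [-2.43366826e-01  4.59672878e-01  1.98087795e+00 -2.94828508e-04
  7.05981488e-01  1.32826669e+00] [ 0.51041635 -0.20391426  0.13462176] 0.02545555765112708
```

View pics/s3c.png

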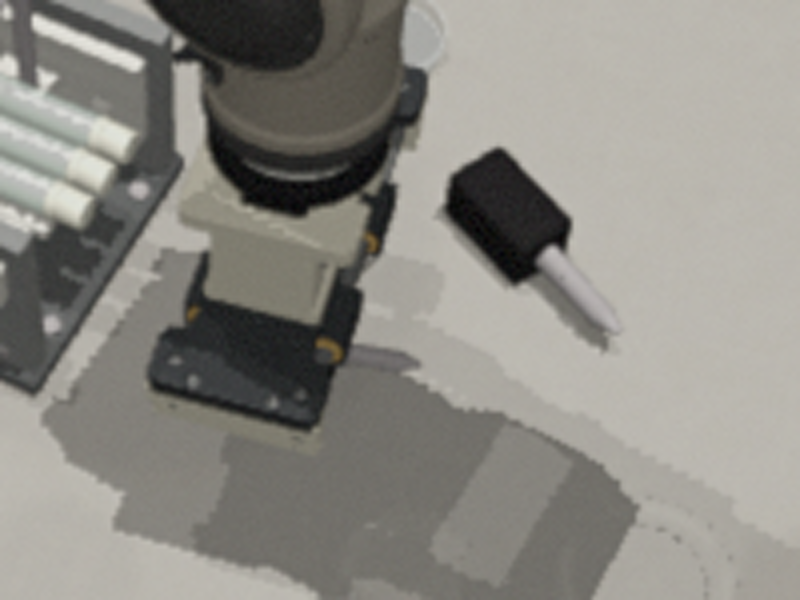

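Call:
send_rows(moves=[[[0,0,-1.2],[0,0,0],-0.6],[[0,0,-2.4],[0,0,0],-0.6],[[0,0,-3.3],[0,0,0],-0.6],[[0,0,-3.5],[0,0,0],-0.6],[[0,0,-3.6],[0,0,0],-0.6],[[0,0,-3.6],[0,0,0],-0.6],[[0,0,-3.6],[0,0,0],-0.6]])

```text
clock: 5.97
ee_pos: [0.44, -0.0306, 0.0314]
tool_rot: [3.14, 0.001, 0.003]
force: [-7.4, -1.2, 19.1]
opening: 0.0259
```

Call:
send_rows(moves=[[[0,0,0.2],[0,0,0],-0.6],[[0,0,0.2],[0,0,0],-0.6],[[0,0,0.2],[0,0,0],0.2],[[0,0,0.2],[0,0,0],0.2],[[0,0,0.2],[0,0,0],0.2],[[0,0,0.2],[0,0,0],0.2],[[0,0,4],[0,0,0],0.2],[[0,0,8],[0,0,0],0.2],[[0,0,12],[0,0,0],-0.6],[[0,0,16],[0,0,0],-1],[[2,0,19],[0,0,-0.08],-1],[[6,-1,19],[0,0,-0.168],-1],[[10,-2,19],[0,0,-0.168],-1],[[12.3,-3.8,19],[0,0,-0.168],-1],[[12.3,-3.8,19],[0,0,-0.168],-1],[[12.3,-3.8,19],[0,0,-0.168],-1]])

```text
clock: 7.3
ee_pos: [0.5627, -0.0687, 0.2176]
tool_rot: [-3.13, 0.265, 0.003]
force: [-0.4, 0.6, -0.6]
opening: 0.0066
```

Run:
```python
from h import *
a=snap("top","t4");b=snap("side","s4")
crop(b,"s4c",200,120,200,150,4)
s=readout.sense();print(s["ee_pos"],s["tool_rot"],s["force"],s["opening"])
```

```text
[ 0.56151478 -0.06774532  0.21808407] [-3.13002894  0.26393514  0.00341419] [-1.62936413 -0.13379137 -0.22751231] 0.0010492663731840742
```

View pics/s4c.png

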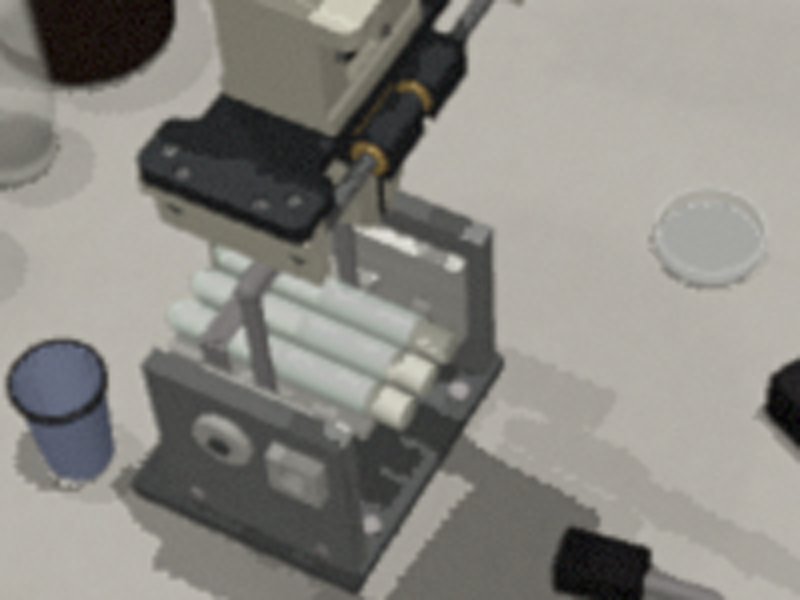

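View pics/t4.png

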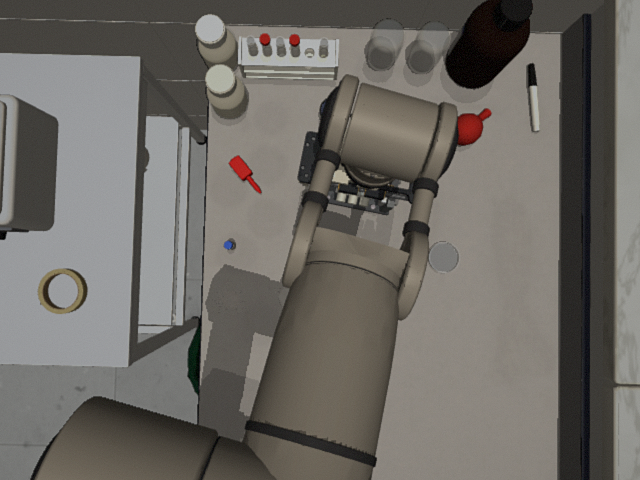

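Call:
send_rows(moves=[[[0,0,-2],[0,0,0],-1],[[0,0,-4.4],[0,0,0],-1],[[0,0,-4.4],[0,0,0],-1],[[1,-0.17,-4.4],[0,0,0],-1],[[1.97,-0.33,-4.4],[0,0,0],-1],[[2.37,-0.4,-4.4],[0,0,0],-1],[[2.76,-0.47,-4.5],[0,0,0],-1],[[3.16,-0.53,-4.5],[0,0,0],-1],[[3.55,-0.6,-4.6],[0,0,0],-1],[[3.95,-0.67,-4.7],[0,0,0],-1],[[4.34,-0.73,-4.9],[0,0,0],-1],[[4.73,-0.8,-5.0],[0,0,0],-1],[[5.1,-0.87,-5.2],[0,0,0],-1],[[5.4,-0.92,-5.3],[0,0,0],-1],[[5.4,-0.92,-5.3],[0,0,0],-1]])

```text
clock: 8.65
ee_pos: [0.617, -0.0775, 0.1651]
tool_rot: [3.13, -0.264, -0.0]
force: [-0.8, 0.7, 0.4]
opening: 0.0001
```

Run:
```python
from h import *
b=snap("side","s5")
crop(b,"s5c",200,120,200,150,4)
s=readout.sense();print(s["ee_pos"],s["tool_rot"],s["force"],s["opening"])
```

```text
[ 0.61700683 -0.07750667  0.16523454] [ 3.13038680e+00 -2.63925271e-01  5.38131182e-04] [ 0.14680176 -0.0173474  -0.0815395 ] 0.0005657958027657902
```

View pics/s5c.png

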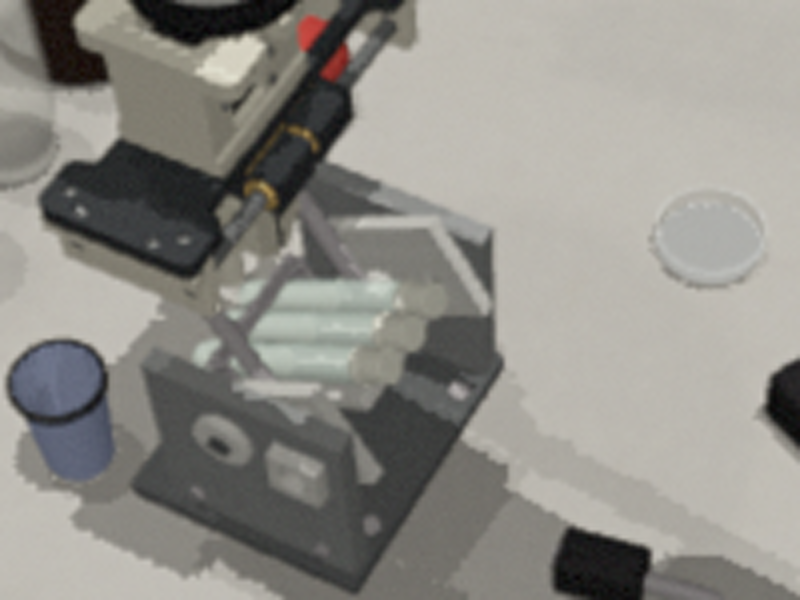

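Call:
send_rows(moves=[[[0.2,-0.03,-0.05],[0,0,0],-1],[[0.4,-0.07,-0.1],[0,0,0],-1],[[0.5,-0.08,-0.15],[0,0,0],-1],[[0.5,-0.08,-0.15],[0,0,0],-1]])

```text
clock: 9.03
ee_pos: [0.621, -0.0782, 0.1634]
tool_rot: [-3.13, 0.264, 0.003]
force: [-3.9, 0.4, -3.3]
opening: 0.0003
```

Call:
send_rows(moves=[[[0.2,-0.03,0],[0,0,0],-1],[[0.3,-0.05,0],[0,0,0],-1],[[0.4,-0.07,0],[0,0,0],-1],[[0.4,-0.07,0],[0,0,0],-1],[[0.4,-0.07,0],[0,0,0],-1]])

```text
clock: 9.45
ee_pos: [0.6227, -0.0783, 0.1632]
tool_rot: [-3.13, 0.264, 0.012]
force: [-12.5, 1.6, -0.3]
opening: 0.0002
```

Call:
send_rows(moves=[[[-0.6,0.1,0],[0,0,0],-1],[[-1.2,0.2,0.5],[0,0,0],-1],[[-1.2,0.2,4],[0,0,0],-1],[[-1.2,0.2,8],[0,0,0],-1],[[-4,1,9],[0,0,0.12],-1],[[-8,2,9],[0,0,0.24],-1],[[-12,3,9],[0,0,0.36],-1],[[-16,4,9],[0,0,0.48],-1],[[-18.6,4.9,9],[0,0,0.6],-1],[[-18.6,4.9,9],[0,0,0.72],-1],[[-18.6,4.9,9],[0,0,0.84],-1],[[-18.6,4.9,9],[0,0,0.96],-1],[[-18.6,4.9,9],[0,0,1.08],-1],[[-18.6,4.9,9],[0,0,1.2],-0.5],[[-18.6,4.9,9],[0,0,1.32],0.2],[[-18.6,4.9,9],[0,0,1.44],0.2],[[-18.6,4.9,9],[0,0,1.56],0.2],[[-18.6,4.9,9],[0,0,1.7],0.2],[[-18.6,4.9,9],[0,0,1.7],0.2]])

```text
clock: 11.03
ee_pos: [0.4403, -0.03, 0.2554]
tool_rot: [2.257, 2.181, 0.004]
force: [-0.9, 0.1, -0.4]
opening: 0.0358
```

Call:
send_rows(moves=[[[0,0,0],[0,0,0.12],0.2],[[0,0,0],[0,0,0.24],0.2],[[0,0,0],[0,0,0.36],0.2],[[0,0,0],[0,0,0.48],0.2],[[0,0,0],[0,0,0.6],0.2],[[0,0,0],[0,0,0.72],0.2],[[0,0,0],[0,0,0.84],0.2],[[0,0,0],[0,0,0.96],0.2],[[0,0,0],[0,0,1.08],0.2],[[0,0,0],[0,0,1.2],0.2],[[0,0,0],[0,0,1.32],0.2],[[0,0,0],[0,0,1.44],0.2],[[0,0,0],[0,0,1.56],0.2],[[0,0,0],[0,0,1.609],0.2],[[0,0,0],[0,0,1.609],0.2],[[0,0,0],[0,0,1.609],0.2]])

```text
clock: 12.37
ee_pos: [0.4399, -0.0299, 0.2548]
tool_rot: [0.008, 3.14, -0.0]
force: [-0.9, 0.4, 0.0]
opening: 0.0549
```

Run:
```python
from h import *
a=snap("top","t6");b=snap("side","s6")
crop(b,"s6c",220,120,200,150,4)
s=readout.sense();print(s["clock"],s["ee_pos"],s["tool_rot"],s["joints"],s["force"],s["opening"])
p=s["ee_pos"];print([proj("side",[.44+d,-.03,.026]) for d in(-.022,0,.022)])
```

```text
12.4667 [ 0.43972385 -0.02989774  0.25459771] [ 5.71681191e-03  3.14040732e+00 -2.09074119e-04] [-2.42215265e-01  1.83934136e-01  1.73403998e+00  1.61339420e-04
  1.22244066e+00 -1.80942577e+00] [ 0.36031513  0.47420706 -0.55518819] 0.055390387577756946
[array([[360.30126695, 261.88876629]]), array([[349.13645734, 258.90102148]]), array([[338.05524316, 255.93564713]])]
```

View pics/s6c.png

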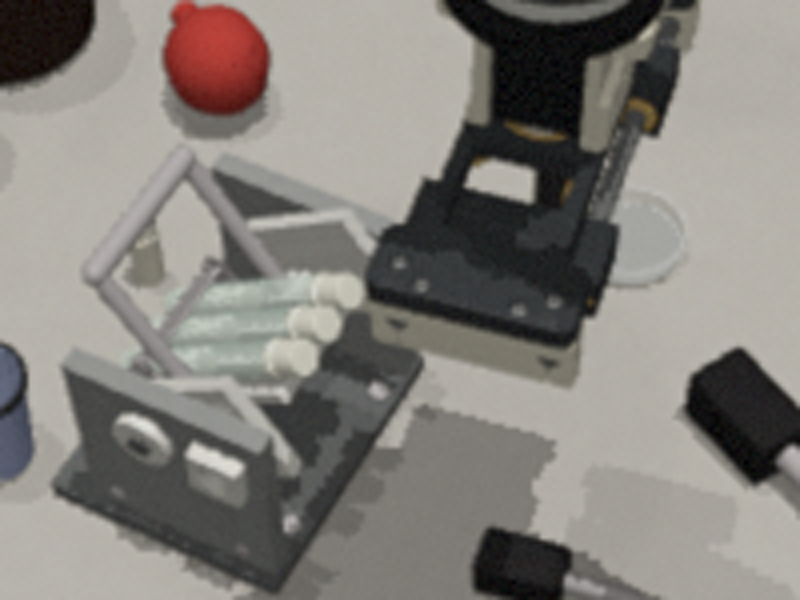

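View pics/t6.png

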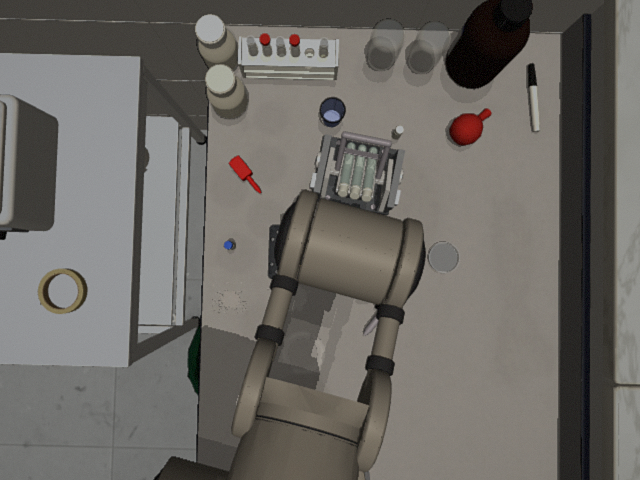

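Call:
send_rows(moves=[[[0,0,-4],[0,0,0],0.2],[[0,0,-8],[0,0,0],0.2],[[0,0,-12],[0,0,0],0.2],[[0,0,-16],[0,0,0],0.2],[[0,0,-19],[0,0,0],0.2],[[0,0,-21.5],[0,0,0],0.2],[[0,0,-22.5],[0,0,0],0.2],[[0,0,-22.5],[0,0,0],0.2],[[0,0,-22.5],[0,0,0],0.2],[[0,0,-22.5],[0,0,0],-0.6],[[0,0,-22.5],[0,0,0],-0.6],[[0,0,-22.5],[0,0,0],-0.6],[[0,0,-22.5],[0,0,0],-0.6],[[0,0,-22.5],[0,0,0],-0.6],[[0,0,-22.5],[0,0,0],-0.6]], newtons=35)

```text
clock: 13.72
ee_pos: [0.4398, -0.0299, 0.0298]
tool_rot: [0.001, 3.141, -0.0]
force: [0.4, 1.0, 5.5]
opening: 0.0256
```

Run:
```python
from h import *
im=cv2.imread("pics/top0.png")
crop(im,"bl",302,165,24,30,14);crop(im,"br",388,180,24,30,14)
a=cv2.imread("pics/bl.png");b=cv2.imread("pics/br.png");cv2.imwrite("pics/bb.png",np.hstack([a,b]))
g=im.min(2)
for nm,(x,y,w,h) in dict(l=(308,170,8,22),r=(394,187,9,20)).items():
    s=g[y:y+h,x:x+w];print(nm);print(s)
    m=(s>130).astype(np.uint8);c=cv2.findContours(m,0,2)[0];c=max(c,key=cv2.contourArea)+[x,y]
    rr=cv2.minAreaRect(c);M=cv2.moments(m,True);ce=(x+M["m10"]/M["m00"],y+M["m01"]/M["m00"]);print(rr,ce,onz("top",ce,.103))
```

```text
l
[[114 113 112 110 109 112 114  82]
 [115 113 114 114 110 110 107  78]
 [ 67  65  88 108 117 122 112  72]
 [ 27  16  47 101 124 152 158 147]
 [ 14   6  15  72 131 158 161 161]
 [ 15   9   0  37 136 159 160 158]
 [ 15  17   0  39 150 162 160 162]
 [ 21  10   2  51 152 161 159 161]
 [ 23   1  29  84 152 160 160 160]
 [  0  13  73 121 157 162 162 151]
 [  6  19  86 132 158 158 158 137]
 [  9  26  98 153 161 161 157 114]
 [  6  21  87 156 159 161 158 110]
 [  1  10  84 152 160 160 149 108]
 [  4  25 110 157 162 160 147 106]
 [  0  25 121 159 163 160 139 105]
 [  0  32 126 160 161 162 127 103]
 [  4  19  77  88 100 101 103 101]
 [ 66  53  52  48  55  61  96 102]
 [ 94  91  89  61  36  55  99 104]
 [ 99  99  99  77  38  64 100 101]
 [ 98  99  99  65  34  50  88  90]]
((313.0, 179.5), (13.0, 4.0), 90.0) (313.03636363636366, 179.5090909090909) [0.57326912 0.0089486  0.103     ]
r
[[101 101  98  99 107 113 109 110 108]
 [ 98  98 100  99 106 108 108 107 105]
 [ 97  99  98 113 120 112 107 107 106]
 [ 99  98  98 139 154 152 134 113 106]
 [ 98  97 100 150 162 159 140 114 107]
 [ 98  98 109 152 160 159 132 112 107]
 [100  96 115 153 158 160 130 111 108]
 [100  97 133 156 159 159 122 109 109]
 [ 96  97 138 157 157 152 117 109 111]
 [ 99 102 149 156 157 142 114 108 110]
 [ 99 110 153 162 159 132 110 108 109]
 [ 99 114 154 158 159 129 109 108 107]
 [100 134 158 162 158 122 108 107 107]
 [ 98 136 158 157 152 116 105 106 109]
 [102 149 161 160 141 114 106 108 108]
 [111 156 162 160 133 111 105 108 106]
 [115 156 161 159 129 111 108 107 108]
 [ 79  85  99 110 111 110 107 108 106]
 [ 76  54  76  99 108 108 107 109 110]
 [105 101 105 109 109 111 107 109 108]]
((397.3077392578125, 196.46153259277344), (3.53009033203125, 13.728129386901855), 11.309932708740234) (397.33962264150944, 196.41509433962264) [ 0.54679434 -0.14196052  0.103     ]
```

View pics/bb.png

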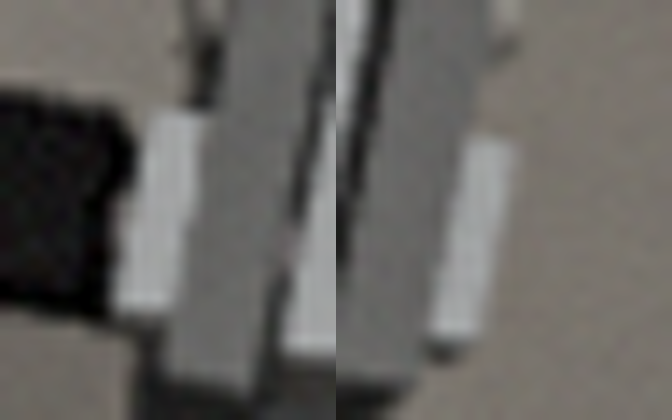

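Call:
send_rows(moves=[[[0,0,4],[0,0,0],-0.6],[[0,0,8],[0,0,0],-0.6],[[0,0,12],[0,0,-0.12],-0.6],[[0,0,16],[0,0,-0.24],-0.6],[[0,0,18],[0,0,-0.36],-0.6],[[1,-2,18],[0,0,-0.48],-0.6],[[2,-4,18],[0,0,-0.6],-0.6],[[3,-6,18],[0,0,-0.72],-0.6],[[4,-8,18],[0,0,-0.84],-0.6],[[5,-10,18],[0,0,-0.96],-0.6],[[6,-12,18],[0,0,-1.08],-0.6],[[7,-14,18],[0,0,-1.2],-0.6],[[8,-16.5,18],[0,0,-1.32],-0.6],[[9.3,-18.7,18],[0,0,-1.44],-0.6],[[9.3,-18.7,18],[0,0,-1.56],-0.6],[[9.3,-18.7,18],[0,0,-1.68],-0.6],[[9.3,-18.7,16],[0,0,-1.743],-0.6],[[9.3,-18.7,12],[0,0,-1.743],-0.6],[[9.3,-18.7,7.7],[0,0,-1.743],-0.6],[[9.3,-18.7,7.7],[0,0,-1.743],-0.6]])

```text
clock: 15.38
ee_pos: [0.5281, -0.2145, 0.0989]
tool_rot: [-2.395, -2.012, 0.008]
force: [-1.6, 0.1, -2.0]
opening: 0.0254
```

Call:
send_rows(moves=[[[0,0,0],[0,0,0],-0.6],[[0,0,0],[0,0,0],-0.6]])

```text
clock: 15.55
ee_pos: [0.5334, -0.2174, 0.1079]
tool_rot: [2.404, 2.02, 0.001]
force: [0.3, -0.1, -0.5]
opening: 0.0259
```

Run:
```python
from h import *
a=snap("top","t7");b=snap("side","s7")
crop(b,"s7c",210,90,200,150,4);crop(a,"t7c",290,110,200,150,4)
s=readout.sense();print(s["clock"],s["ee_pos"],s["tool_rot"],s["joints"],s["force"],s["opening"])
R=cv2.Rodrigues(s["tool_rot"])[0];print(np.arctan2(R[1,1],R[0,1]),R[:,2])
```

```text
15.65 [ 0.53403903 -0.21768575  0.10905138] [2.40138011 2.01826116 0.00273651] [-5.19934052e-01  5.77561465e-01  1.56619684e+00  1.55806490e-05
  9.92808494e-01 -3.47003782e-01] [ 0.69690269 -0.36497306 -0.01900852] 0.025711140408780957
-0.1729347359478951 [ 0.00436816 -0.00248562 -0.99998737]
```

View pics/s7c.png

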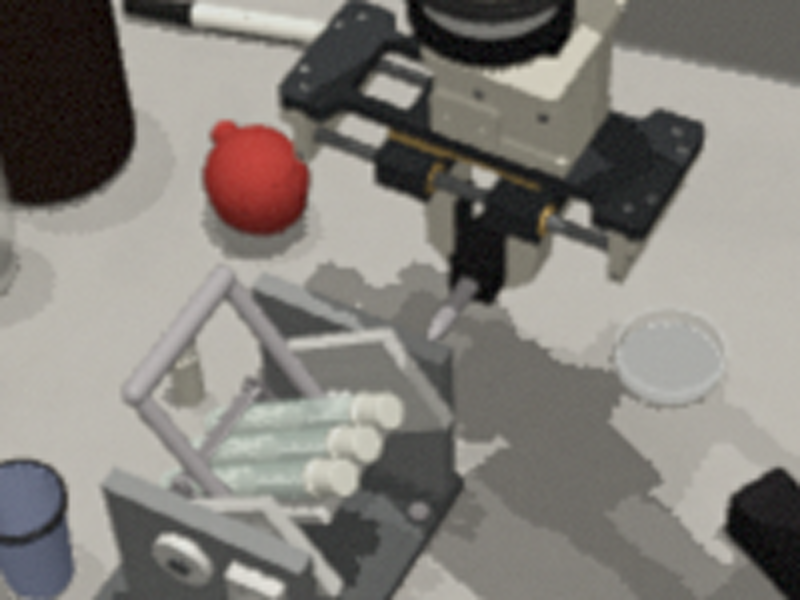

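View pics/t7c.png

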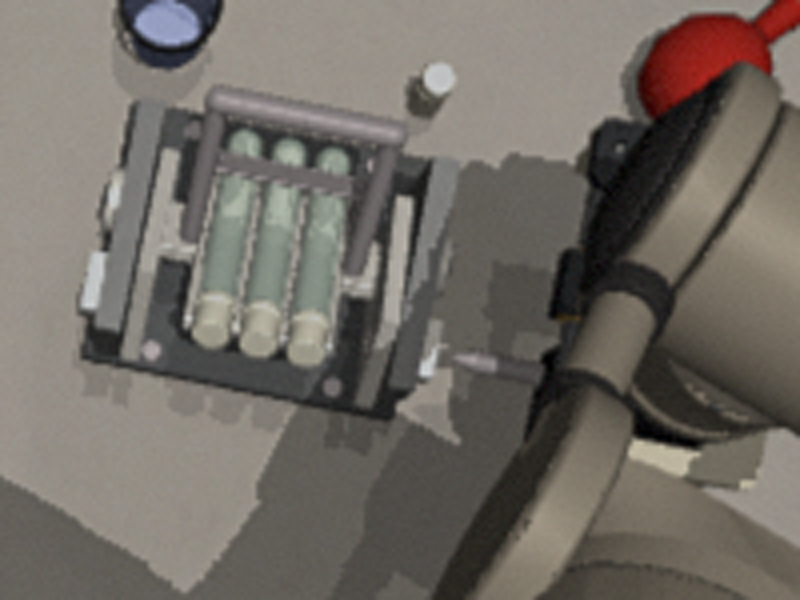

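Run:
```python
from h import *
print(tri((318,173),(403.9,199.3)))
a=cv2.imread("pics/t7.png");b=cv2.imread("pics/s7.png")
crop(a,"z1",380,180,50,40,8);crop(b,"z2",295,150,50,40,8)
u=cv2.imread("pics/z1.png");v=cv2.imread("pics/z2.png");cv2.imwrite("pics/z.png",np.hstack([u,v]))
s=readout.sense();print(s["ee_pos"])
```

```text
(array([ 0.54176529, -0.15428669,  0.10038526]), np.float64(0.0006805308228084119))
[ 0.53403903 -0.21768575  0.10905138]
```

View pics/z.png

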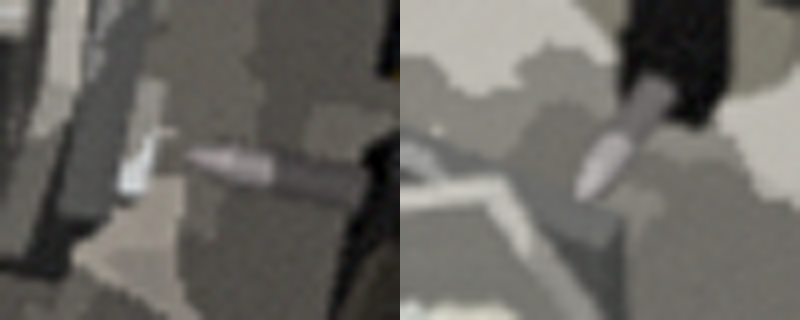

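Run:
```python
from h import *
print(tri((317,174.4),(403.5,199.4)))
tip=onz("top",(403.5,199.4),.092);sh=onz("top",(380+360/8,180+183/8),.092)
print(tip,sh,np.arctan2(*(tip-sh)[:2]), "line->yaw", np.linalg.norm(tip-sh))
```

```text
(array([ 0.54293375, -0.15409595,  0.09588536]), np.float64(0.0005504314666164395))
[ 0.54300416 -0.15482521  0.092     ] [ 0.53769977 -0.19365699  0.092     ] 0.13575904574212835 line->yaw 0.039192390624259145
```

Call:
send_rows(moves=[[[0.05,0,0],[0,0,0],-0.6],[[0.05,0,0],[0,0,0],-0.6],[[0.05,0,0],[0,0,0],-0.6]])

```text
clock: 15.9
ee_pos: [0.5335, -0.2171, 0.1074]
tool_rot: [2.403, 2.02, 0.001]
force: [0.1, -0.3, -0.9]
opening: 0.0259
```

Call:
send_rows(moves=[[[0.09,0.49,0],[0,0,0],-0.6],[[0.17,0.99,0],[0,0,0],-0.6],[[0.26,1.48,0],[0,0,0],-0.6],[[0.34,1.97,0],[0,0,0],-0.6],[[0.38,2.17,0],[0,0,0],-0.6],[[0.38,2.17,0],[0,0,0],-0.6]])

```text
clock: 16.4
ee_pos: [0.5369, -0.1944, 0.1062]
tool_rot: [-2.404, -2.022, -0.0]
force: [0.0, 0.8, 0.2]
opening: 0.026
```

Call:
send_rows(moves=[[[0.05,0.3,0],[0,0,0],-0.6],[[0.1,0.6,0],[0,0,0],-0.6],[[0.15,0.9,0],[0,0,0],-0.6],[[0.21,1.2,0],[0,0,0],-0.6],[[0.21,1.2,0],[0,0,0],-0.6]])

```text
clock: 16.82
ee_pos: [0.539, -0.1826, 0.1062]
tool_rot: [-2.405, -2.022, -0.0]
force: [0.0, -0.0, -1.1]
opening: 0.0256
```

Call:
send_rows(moves=[[[0.05,0.3,0],[0,0,0],-0.6],[[0.1,0.6,0],[0,0,0],-0.6],[[0.15,0.9,0],[0,0,0],-0.6],[[0.21,1.2,0],[0,0,0],-0.6],[[0.21,1.2,0],[0,0,0],-0.6]])

```text
clock: 17.23
ee_pos: [0.5411, -0.1705, 0.1063]
tool_rot: [-2.405, -2.022, -0.0]
force: [-0.2, -0.4, -0.9]
opening: 0.0257
```

Expected home is y ≈ -0.168. Pushing slowly until the shoulder meets the bush.

Call:
send_rows(moves=[[[0.03,0.15,0],[0,0,0],-0.6],[[0.05,0.3,0],[0,0,0],-0.6],[[0.08,0.45,0],[0,0,0],-0.6],[[0.08,0.45,0],[0,0,0],-0.6],[[0.08,0.45,0],[0,0,0],-0.6]])

```text
clock: 17.65
ee_pos: [0.5415, -0.1685, 0.1063]
tool_rot: [2.404, 2.02, -0.003]
force: [-2.7, -7.6, -1.5]
opening: 0.0257
```

Call:
send_rows(moves=[[[0.03,0.15,0],[0,0,0],-0.6],[[0.05,0.25,0],[0,0,0],-0.6],[[0.05,0.25,0],[0,0,0],-0.6],[[0.05,0.25,0],[0,0,0],-0.6]])

```text
clock: 17.98
ee_pos: [0.5416, -0.1684, 0.1064]
tool_rot: [2.402, 2.018, -0.008]
force: [-5.7, -17.8, -2.6]
opening: 0.0255
```

Run:
```python
from h import *
a=snap("top","t8")
crop(a,"t8c",290,110,200,150,4)
s=readout.sense();print(s["clock"],s["ee_pos"],s["force"],s["torque"],s["opening"])
```

```text
18.0333 [ 0.54159558 -0.16838035  0.10640986] [ -5.83243162 -17.13114747  -2.10072987] [-2.91217576  0.96776432  0.03514541] 0.025782045922887225
```

View pics/t8c.png

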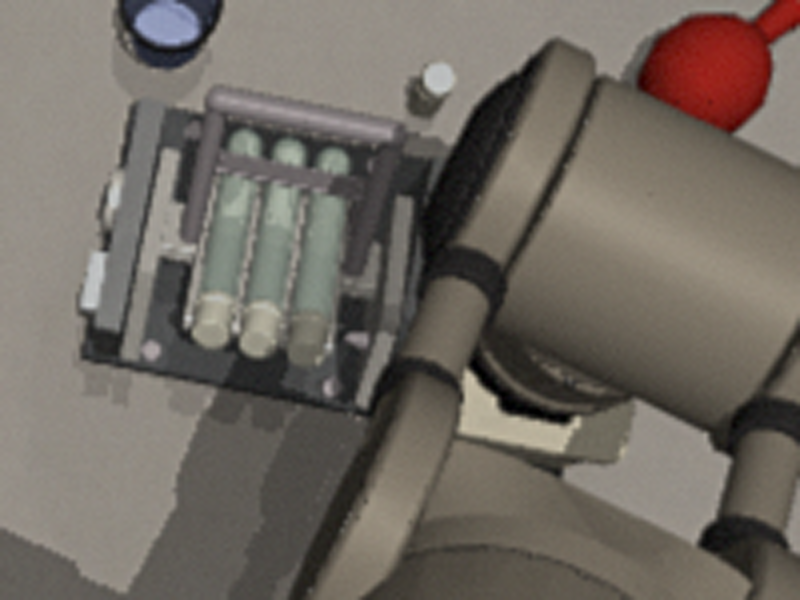

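Call:
send_rows(moves=[[[-0.05,-0.25,0],[0,0,0],-0.6],[[-0.08,-0.42,0],[0,0,0],-0.6],[[-0.08,-0.42,0],[0,0,0],-0.6],[[-0.08,-0.42,0],[0,0,0],0.3],[[-0.08,-0.42,0],[0,0,0],0.3],[[-0.08,-0.42,0],[0,0,0],0.3],[[-0.08,-0.42,0],[0,0,0],0.3],[[-0.08,-0.42,0],[0,0,0],0.3],[[-0.08,-0.42,3],[0,0,0],0.3],[[-0.08,-0.42,7],[0,0,0],0.3],[[-0.08,-0.42,11],[0,0,0],0.3],[[-4,-2,14],[0,0,0],0.3],[[-8,-4,14],[0,0,0],0.3],[[-12,-6,14],[0,0,0],0.3],[[-16,-8,14],[0,0,0],0.3],[[-16,-8,14],[0,0,0],0.3],[[-16,-8,14],[0,0,0],0.3]])

```text
clock: 19.45
ee_pos: [0.3796, -0.2453, 0.2467]
tool_rot: [2.408, 2.017, -0.001]
force: [-0.1, 0.1, 0.3]
opening: 0.0596
```

Run:
```python
from h import *
a=snap("top","t9");b=snap("side","s9")
crop(a,"t9c",290,110,200,150,4);crop(b,"s9c",210,120,200,150,4)
s=readout.sense();print(s["clock"],s["ee_pos"],s["force"],s["opening"])
```

```text
19.55 [ 0.38237755 -0.24444889  0.24665943] [-1.35431427 -0.28449432 -0.05719329] 0.05973790876777926
```

View pics/t9c.png

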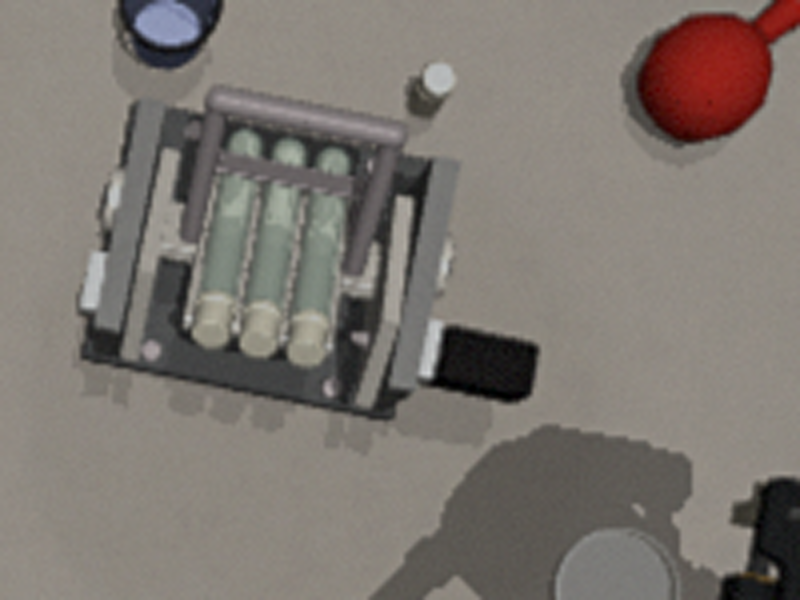

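View pics/s9.png

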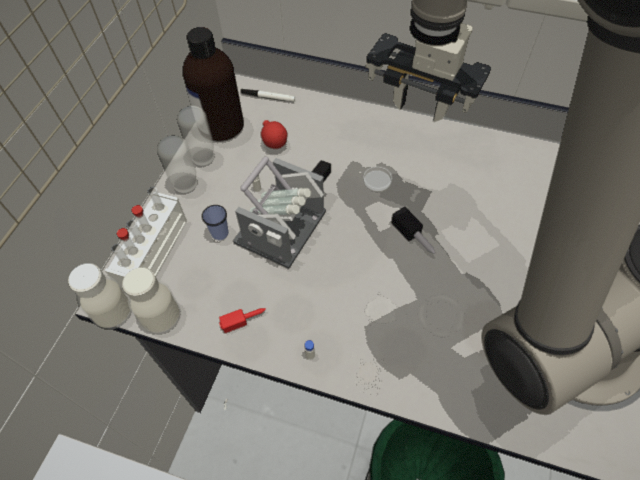

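The pin's grip sits flush against the right bush (top view about 400,199). Its tip shows inside the side plate, and the bar is still at its stop. The other objects have not moved in either view.

```bash
python3 -c "
from cell import r
print(r.hand_in())"
```

```text
the job is handed in; nothing more can be done
None
```

The job is done and handed in at about 19.6 s of the 64 s allowed; the hand-in gave no verdict.

- **Pin out:** I drew the smaller black pin out of the left bush and laid it on the bench in front of the stand.
- **Cradle:** I pushed the top bar away until it met its stop. At 12.5 N it had stopped moving, with the bar about 40 mm farther from the robot, as described.
- **Pin in:** I picked the pin up with the gripper turned half round and pushed it into the right bush. The shoulder met the bush at TCP y = -0.1684, against -0.168 expected, and did not move further under 18 N.

**Last checks:** After I let go, both views showed the grip flush against the right bush, the cradle still at its stop and the other things where they were. The arm was clear of everything. The highest wrist force I read was about 20 N.

**Disagreements:**
- The side-view and top-view yaw fits differed by about 0.02 rad. I settled it at -0.172 rad from the two bushes in the top view.
- The first bench contact came about 2.5 mm higher than expected, with 19 N through the held pin. I raised the arm 2 mm before releasing the pin.
- Before insertion the top view put the tip about 1.5 mm off the bore line. I shifted 0.5 mm and it went in without noticeable force.

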